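# Rock the tube block out of the dry-block heater

### The job

In the white dry-block heater, first press the yellow vial cap, which stands proud, fully home. Then take the aluminium block by its black grip and rock it side to side until it comes free of the sprung bars that clamp it, without lifting or tipping the heater (a straight pull would lift the heater along with it) and without disturbing the things around. Finish while still holding the block level and still, just clear above its well.

Things in the scene. Friction and masses are not known exactly. Their poses are not given: they have to be found in the camera images.
- heater: White dry-block heater, 190 (x) x 150 (y) x 60 mm high, 1.6 kg, loose on the counter. Origin: centre of its underside; z up, -x is the side with the control panel. An open well in the middle, 108 (x) x 56 (y) mm, runs from the rim at z = 60 mm down to its floor at z = 30 mm
- bar_left (a point): centre of the sprung copper bar (8 mm thick, 52 mm long) at y = +26 mm, z = 46 mm of the heater; its twin is at y = -26 mm. Each presses on the block with about 18 N. Their friction together exceeds the heater's weight, but largely cancels while the block swings (one side going up, the other down): walk it up 2 to 3 mm a swing. They let go once it has risen about 17 mm
- block: Aluminium tube block, 100 (x) x 44 (y) x 50 mm high, about 0.45 kg, seated in the well, concentric with the heater and with the same axes. Origin: centre of its underside, z up. Room in the well: 6 mm on each long side (bridged by the bars), 4 mm at each end, so it can rock by about 0.2 rad about its x axis. Risen 30 mm, its underside is level with the heater's rim
- block_grip (a point): point on the axis of the block's black grip, which is 26 (x) x 30 (y) x 36 mm high and stands in the middle of the block's top face; the point is 75 mm above the block's underside, 25 mm above its top face and 11 mm below the grip's top
- cap_top (a point): centre of the top face of the yellow cap (19 mm across, 10 mm high), which slides along the block's z axis at block x = -36 mm, y = 0; when home this point is 63 mm above the block's underside. Two vials with white caps at block x = +38 mm are fixed
- cap (a joint): how far the yellow cap stands proud, m: 0 fully home, up to 0.008. It stays where it is left and moves when pushed with more than about 4 N
- dropper_bottle: small brown dropper bottle with a black cap, 31 mm across and 85 mm high, bystander to the right of the heater; origin: centre of its underside
- blue_cup: specimen cup with a blue lid, 63 mm across and 69 mm high, bystander behind the heater; origin: centre of its underside
- saline_bottle: small white bottle with a blue cap, 35 mm across and 78 mm high, bystander to the right of the heater; origin: centre of its underside

How it is judged:
By the outcome, as a careful person would: the job done as asked, in the order asked, and still so for the second after the job is handed in, while the arm keeps its last pose, push and grip.
It also fails if it takes over 51 s, if anything falls off the work surface, if the arm or the gripper's body presses on something with over 40 N, if the wrist force passes 120 N, or if a joint passes its speed limit or range.

### The arm

A 7-joint arm with a two-finger parallel gripper is mounted at the origin on a cart in front of the work surface, level with it; the furniture and walls round the work are solid. World frame = base frame: x ahead of the robot, y to its left, z up, the work surface at z = 0. Lengths are in m, angles in rad, forces in N, time in s.
With the tool pointing down it reaches from about 0.35 to 0.9 m from the base axis. Payload 7.2 kg.
Tool frame: the origin (TCP) lies midway between the tips of the shut fingers; the grasp point (between the pads) lies 19 mm behind it (bot.pinch_z is the distance from the TCP to the grasp point, in m); x points along the fingers, y is the direction in which the jaws open and shut, and the axes are right-handed (so a half turn about x gives the same grasp; the last joint's range is limited). The gripper opens to 88 mm and grips with 3 to 60 N. Pads are 20 mm wide; open, the fingers measure 115 mm over their backs; the gripper's body (75 mm by 178 mm) begins 61 mm behind the grasp point.
Start: joints at [1.275, 0.411, -0.013, 1.596, 0.006, 1.134, -0.082], TCP at [0.141, -0.609, 0.223] pointing down, gripper open.
Joint ranges: [-2.95, 2.95], [-0.29, 1.99], [-1.47, 1.44], [0.14, 2.54], [-1.03, 4.17], [0.13, 1.85], [-2.86, 2.86]. Speed limits (rad/s): [2.39, 2.39, 3.01, 3.01, 3.14, 3.14, 3.14].

### API

Orientations are given as a 3x3 rotation matrix whose columns are the frame's x, y, z axes.
In Python, from workcell import bot, imaging gives the robot as it stands. The module is installed in compiled form; this text tells all that it offers.
- The arm moves only by the shell command python3 -m inch 'ROWS'. ROWS is JSON, a list of rows, each an object of numbers: "grip": the gripper's target within -1 to 1 (fully open at 1, half-way at 0, shut at -1); "tx", "ty", "tz": the shift along the tool's x, y, z in units of 40 mm (1.0 is 40 mm); "rx", "ry", "rz": the turn, a rotation vector about the tool's x, y, z in units of 5 degrees (1.0 is 5 degrees). In form: [{"grip": .., "tx": .., "ty": .., "tz": .., "rx": .., "ry": .., "rz": ..}, ...]. A call has 1 to 12 rows; each row shifts and turns the commanded pose from where the row before left it, along the tool's axes as they then stand; what a row does not reach is not made up. A row lasts 1/10 s, in which the tool goes at most 50 mm and 8.59 degrees, less where a joint would pass 70% of its speed; a pose out of reach is approached as far as the arm can. A call is refused whole if a number of a shift passes 1 or a number of a turn 1, either way. A call with a gripper value outside its range is refused whole. The fingers move at their own pace and stop on an object; the grip force is fixed at half the most. Time passes only in rows, so rows that do not move let the fingers close. It gives the time, the measured TCP pose, the force and the opening at its end, in the units of the state.
- bot.read_state(): the state, without advancing time (a new reading comes with each control period).
- imaging.read_camera(name): name is "scene" or "top"; returns a dict with "img" (480x640x3 uint8, blue, green, red), "fx", "fy", "cx", "cy" (pixels), "origin" and "rotation" of the camera in the world. Camera axes: x right, y down, z forward; pixel columns grow to the right and rows downward; lengths in m; the calibration is good to about 2 mm. A picture is of the moment at which its call begins. There is no depth.
- bot.close_job(): hands the job in, once; it reports no verdict.
The state is a dict: "clock": time; "joint_pos": joint angles; "dq": joint speeds; "effort": joint torques, N m; "tcp_pos": TCP position; "ee_rot": TCP orientation; "ft_force": force on the tool from outside, world axes, zero at the start; "ft_torque": the same for the moment, N m; "gripper_width": opening from 0.0 (shut) to 1.0 (fully open).
Only numpy, scipy, OpenCV 4.12 (cv2) and the standard library are available. Lean on these libraries where they do the work, as an engineer would, in place of code of your own. Each camera call takes 0.05 s, during which the arm holds its last target. There are 200 camera calls.

## Working session

There is one attempt and no reset: what is moved stays moved. The work goes in short steps, Python scripts to look and compute and a shell command to move; the robot and the scene stay as the last step left them, time stands still between calls to the robot, and variables do not carry over. Pictures are saved under pics/ and viewed, about 8 in all and at most 12, crops included, and the job is handed in when it is done.

```bash
mkdir -p pics && python3 - <<'E'
from workcell import bot, imaging
import cv2,numpy as np
np.set_printoptions(precision=4,suppress=True)
s=bot.read_state()
for k in s: print(k,np.array(s[k]))
print(bot.pinch_z)
for n in("scene","top"):
    c=imaging.read_camera(n); cv2.imwrite(f"pics/{n}0.png",c["img"])
    print(n,c["fx"],c["fy"],c["cx"],c["cy"],c["origin"],c["rotation"])
E
```

```text
clock 0.0
joint_pos [ 1.2748  0.4119 -0.0127  1.597   0.0056  1.1343 -0.0822]
dq [-0.0002  0.0011  0.0015  0.0005 -0.001  -0.0014  0.0002]
effort [ -0.0006 -58.7952   0.6411 -29.1069  -0.0538   0.0183   0.0001]
tcp_pos [ 0.141  -0.6084  0.2218]
ee_rot [[-0.0005  0.2258 -0.9742]
 [ 0.0015 -0.9742 -0.2258]
 [-1.     -0.0015  0.0001]]
ft_force [-0.2088 -0.5951 -0.6401]
ft_torque [0.0286 0.005  0.0106]
gripper_width 1.0013053796094724
0.0187
scene 591.781973755877 591.781973755877 314.8820624469504 240.36719674200017 [-0.2346  0.4569  0.9572] [[-0.5363 -0.5439  0.6454]
 [-0.844   0.3515 -0.4051]
 [-0.0065 -0.762  -0.6476]]
top 457.5502344224275 457.5502344224275 325.5896164403446 232.21874496639487 [ 0.5168 -0.0989  1.1985] [[-0.0122 -0.9978  0.0645]
 [-0.9999  0.0114 -0.0115]
 [ 0.0107 -0.0646 -0.9979]]
```

View pics/scene0.png

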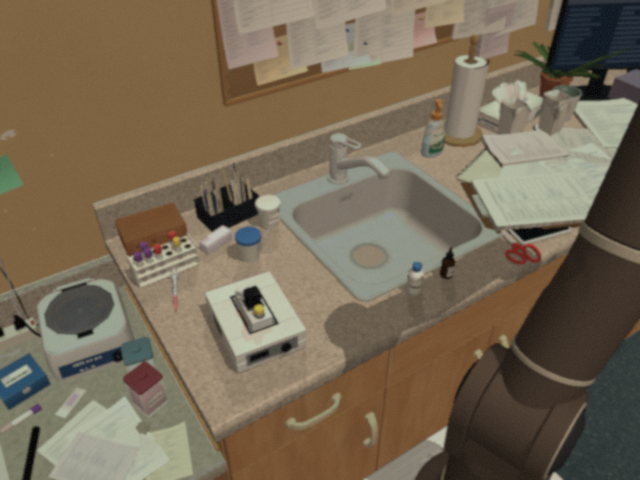

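View pics/top0.png

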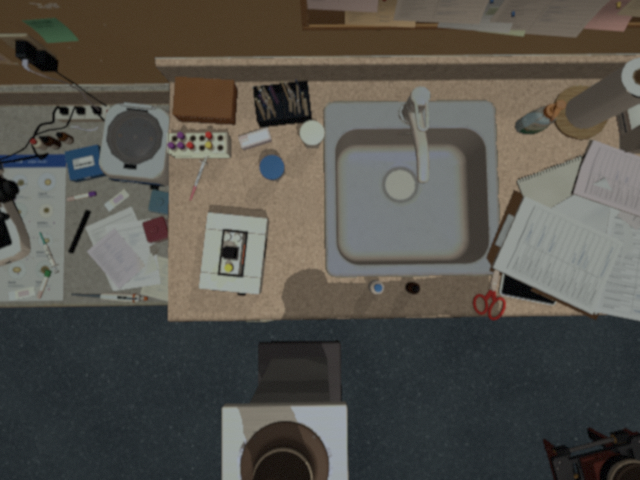

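The heater is at about (235,253) in top and (255,320) in scene, with its panel and the yellow cap towards the robot. The blue cup is at (272,167) in top. The two bottles are far to the right. I'll enlarge both crops.

```bash
python3 - <<'E'
import cv2,numpy as np
a=cv2.imread("pics/top0.png")[205:300,190:280]; b=cv2.imread("pics/scene0.png")[265:375,200:310]
a=cv2.resize(a,(400,422),interpolation=cv2.INTER_CUBIC) 
a=cv2.resize(cv2.imread("pics/top0.png")[205:300,195:275],(400,475),interpolation=cv2.INTER_CUBIC)
b=cv2.resize(cv2.imread("pics/scene0.png")[270:365,205:285],(400,475),interpolation=cv2.INTER_CUBIC)
cv2.imwrite("pics/crop0.png",np.hstack([a,b]))
E
```

```text
(no output)
```

View pics/crop0.png

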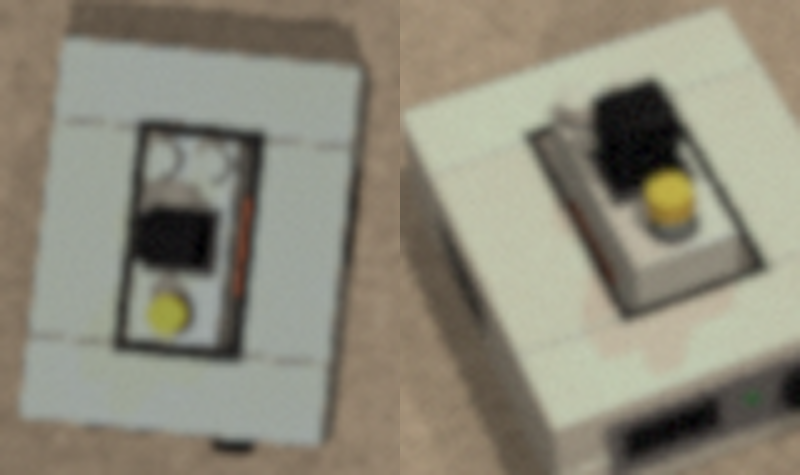

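```bash
cat > fit.py <<'E'
from workcell import bot, imaging
import numpy as np
from scipy.optimize import least_squares
np.set_printoptions(precision=4,suppress=True)
C={n:imaging.read_camera(n) for n in("top","scene")}
def proj(n,P):
    c=C[n]; q=(np.atleast_2d(P)-c["origin"])@np.array(c["rotation"]); return np.c_[c["fx"]*q[:,0]/q[:,2]+c["cx"],c["fy"]*q[:,1]/q[:,2]+c["cy"]]
def pix(n,p): p=np.array(p,float); return p/5+([195,205] if n=="top" else [205,270])
def W(h,P):
    c,s=np.cos(h[2]),np.sin(h[2]); P=np.atleast_2d(P)
    return P@np.array([[c,s,0],[-s,c,0],[0,0,1]])+[h[0],h[1],0]
E
cat > m.py <<'E'
from fit import *
X,Y,x,y=.095,.075,.054,.028
O={"top":[((X,Y),(62,38)),((X,-Y),(361,64)),((-X,-Y),(325,443)),((-X,Y),(20,415)),((x,y),(140,123)),((x,-y),(262,133)),((-x,-y),(238,355)),((-x,y),(117,347))],
"scene":[((X,Y),(3,113)),((X,-Y),(325,8)),((-X,Y),(155,432)),((x,y),(130,135)),((-x,y),(225,318)),((-x,-y),(365,265))]}
cap={"top":(169,310),"scene":(269,184)}
def res(h,ns):
    return np.concatenate([(proj(n,W(h,[[*a,.06] for a,_ in O[n]]))-[pix(n,p)-.4 for _,p in O[n]]).ravel() for n in ns])
for ns in (["top"],["scene"],["top","scene"]):
    r=least_squares(res,[.5,.1,0],args=(ns,)); print(ns,r.x,np.abs(r.fun).max(),np.sqrt(np.mean(r.fun**2)))
    h=r.x
    q=least_squares(lambda z:np.concatenate([(proj(n,W(h,[[-.036,0,z[0]]]))-pix(n,cap[n])+.4).ravel() for n in ns]),[.1]); print("cap z",q.x,q.fun, W(h,[[-.036,0,.1]]),W(h,[[0,0,.105]]))
f=lambda p:np.concatenate([(proj(n,[p])-pix(n,cap[n])+.4).ravel() for n in cap])
q=least_squares(f,[.5,.1,.1]);print("cap tri",q.x,q.fun)
E
python3 m.py
```

```text
['top'] [ 0.5428  0.119  -0.1012] 1.2255291381351867 0.6224852504857629
cap z [0.0949] [0.0265 0.467 ] [[0.507  0.1226 0.1   ]] [[0.5428 0.119  0.105 ]]
['scene'] [ 0.5411  0.1201 -0.1117] 1.25846716988994 0.7164342416973993
cap z [0.1052] [ 0.3453 -0.034 ] [[0.5053 0.1241 0.1   ]] [[0.5411 0.1201 0.105 ]]
['top', 'scene'] [ 0.5422  0.1194 -0.1056] 1.1712562104882238 0.7291815155017989
cap z [0.1031] [-0.931   0.7416  0.536   0.1852] [[0.5064 0.1232 0.1   ]] [[0.5422 0.1194 0.105 ]]
cap tri [0.5088 0.1224 0.1009] [-0.4028 -0.2708  0.4006  0.0551]
```

Both views agree to about 2 mm: heater at (0.542, 0.119), yaw about -0.104. The cap top is at about (0.507, 0.123, 0.101), so it stands about 8 mm proud. I'll approach with the fingers shut and the jaws along block y.

```bash
python3 -m inch '[{"grip":-1,"rx":0.96},{"grip":-1,"rx":0.96},{"grip":-1,"rx":0.96},{"grip":-1,"rx":0.95},{"grip":-1,"ty":-0.8,"tz":-0.3},{"grip":-1,"ty":-0.8,"tz":-0.3},{"grip":-1,"ty":-0.8,"tz":-0.3},{"grip":-1,"ty":-0.8,"tz":-0.3},{"grip":-1,"ty":-0.8,"tz":-0.3},{"grip":-1,"ty":-0.8,"tz":-0.3},{"grip":-1,"ty":-0.8,"tz":-0.3},{"grip":-1,"ty":-0.8,"tz":-0.3}]'
python3 -m inch '[{"grip":-1,"ty":-0.8,"tz":-0.3},{"grip":-1,"ty":-0.8,"tz":-0.3},{"grip":-1,"ty":-0.8,"tz":-0.3},{"grip":-1,"ty":-0.8,"tz":-0.3},{"grip":-1,"ty":-0.8,"tz":-0.3},{"grip":-1,"ty":-0.8,"tz":-0.3},{"grip":-1,"ty":-0.8,"tz":-0.3},{"grip":-1,"ty":-0.8,"tz":-0.3},{"grip":-1,"ty":-0.8,"tz":-0.3},{"grip":-1,"ty":-0.8,"tz":-0.3},{"grip":-1,"ty":-0.8,"tz":-0.3},{"grip":-1,"ty":-0.8,"tz":-0.3}]'
cat > d.py <<'E'
import sys,numpy as np
from workcell import bot
np.set_printoptions(precision=4,suppress=True)
s=bot.read_state();R=np.array(s["ee_rot"]);p=np.array(s["tcp_pos"])
print("t",s["clock"],"p",p,"F",np.array(s["ft_force"]),"T",np.array(s["ft_torque"]),"w",s["gripper_width"],"q",np.array(s["joint_pos"]))
if len(sys.argv)>1:
    t=np.array([float(v) for v in sys.argv[1:4]]); print("shift",R.T@(t-p)/.04)
    a=float(sys.argv[4]) if len(sys.argv)>4 else -.104
    y=-np.array([-np.sin(a),np.cos(a),0]); x=np.array([0,0,-1.]); G=np.c_[x,y,np.cross(x,y)]
    from scipy.spatial.transform import Rotation as Q
    print("turn",Q.from_matrix(R.T@G).as_rotvec(degrees=True)/5)
E
python3 d.py 0.507 0.1228 0.13
```

```text
t 0.2 p [ 0.141  -0.6086  0.2221] F [0.2274 0.2679 0.6568] T [ 0.02    0.0109 -0.0182] w 0.9969094926517663 q [ 1.2748  0.4116 -0.0127  1.5967  0.0056  1.1343 -0.0822]
shift [  2.3174 -15.7426 -13.0428]
turn [3.8028 0.0031 0.0111]invalid input
invalid input
```

```bash
python3 -m inch '[{"grip":-1,"tx":0,"ty":0,"tz":0,"rx":0.96,"ry":0,"rz":0},{"grip":-1,"tx":0,"ty":0,"tz":0,"rx":0.96,"ry":0,"rz":0},{"grip":-1,"tx":0,"ty":0,"tz":0,"rx":0.96,"ry":0,"rz":0},{"grip":-1,"tx":0,"ty":0,"tz":0,"rx":0.94,"ry":0,"rz":0}]'; python3 d.py 0.507 0.1228 0.15
```

```text
clock: 0.6
tcp_pos: [0.1411, -0.6087, 0.2224]
ee_rot: [[-0.0, -0.109, -0.994], [0.0, -0.994, 0.109], [-1.0, -0.0, 0.0]]
ft_force: [0.4, -0.6, -0.2]
gripper_width: 0.676
t 0.6 p [ 0.1411 -0.6087  0.2224] F [ 0.4235 -0.5692 -0.1626] T [-0.0343  0.0297  0.0057] w 0.6759130990901022 q [ 1.2254  0.4101  0.0553  1.6002 -0.0244  1.1325 -0.3933]
shift [  1.8174 -19.1735  -7.1044]
turn [-0.0573  0.0018  0.0048]
```

All keys are needed in every row.

```bash
python3 -m inch '[{"grip":-1,"tx":0,"ty":-0.8,"tz":-0.3,"rx":0,"ry":0,"rz":0},{"grip":-1,"tx":0,"ty":-0.8,"tz":-0.3,"rx":0,"ry":0,"rz":0},{"grip":-1,"tx":0,"ty":-0.8,"tz":-0.3,"rx":0,"ry":0,"rz":0},{"grip":-1,"tx":0,"ty":-0.8,"tz":-0.3,"rx":0,"ry":0,"rz":0},{"grip":-1,"tx":0,"ty":-0.8,"tz":-0.3,"rx":0,"ry":0,"rz":0},{"grip":-1,"tx":0,"ty":-0.8,"tz":-0.3,"rx":0,"ry":0,"rz":0},{"grip":-1,"tx":0,"ty":-0.8,"tz":-0.3,"rx":0,"ry":0,"rz":0},{"grip":-1,"tx":0,"ty":-0.8,"tz":-0.3,"rx":0,"ry":0,"rz":0},{"grip":-1,"tx":0,"ty":-0.8,"tz":-0.3,"rx":0,"ry":0,"rz":0},{"grip":-1,"tx":0,"ty":-0.8,"tz":-0.3,"rx":0,"ry":0,"rz":0},{"grip":-1,"tx":0,"ty":-0.8,"tz":-0.3,"rx":0,"ry":0,"rz":0},{"grip":-1,"tx":0,"ty":-0.8,"tz":-0.3,"rx":0,"ry":0,"rz":0}]'; python3 d.py 0.507 0.1228 0.15
```

```text
clock: 1.8
tcp_pos: [0.3252, -0.2409, 0.2228]
ee_rot: [[0.0, -0.105, -0.994], [-0.0, -0.994, 0.105], [-1.0, 0.0, -0.0]]
ft_force: [0.7, 0.5, 0.1]
gripper_width: 0.006
t 1.8 p [ 0.3252 -0.2409  0.2228] F [0.7224 0.4661 0.0915] T [ 0.064  -0.0148 -0.0017] w 0.006168043678032067 q [ 0.7442  0.0412 -0.2319  2.077   0.0113  1.0241 -1.1698]
shift [ 1.8167 -9.5209 -3.5621]
turn [-0.0183 -0.0032 -0.0041]
```

```bash
python3 -m inch '[{"grip":-1,"tx":0,"ty":-0.8,"tz":-0.3,"rx":0,"ry":0,"rz":0},{"grip":-1,"tx":0,"ty":-0.8,"tz":-0.3,"rx":0,"ry":0,"rz":0},{"grip":-1,"tx":0,"ty":-0.8,"tz":-0.3,"rx":0,"ry":0,"rz":0},{"grip":-1,"tx":0,"ty":-0.8,"tz":-0.3,"rx":0,"ry":0,"rz":0},{"grip":-1,"tx":0,"ty":-0.8,"tz":-0.3,"rx":0,"ry":0,"rz":0},{"grip":-1,"tx":0,"ty":-0.8,"tz":-0.3,"rx":0,"ry":0,"rz":0},{"grip":-1,"tx":0,"ty":-0.8,"tz":-0.3,"rx":0,"ry":0,"rz":0},{"grip":-1,"tx":0.3,"ty":-0.8,"tz":-0.3,"rx":0,"ry":0,"rz":0},{"grip":-1,"tx":0.4,"ty":-0.8,"tz":-0.3,"rx":0,"ry":0,"rz":0},{"grip":-1,"tx":0.4,"ty":-0.8,"tz":-0.3,"rx":0,"ry":0,"rz":0},{"grip":-1,"tx":0.4,"ty":-0.8,"tz":-0.3,"rx":0,"ry":0,"rz":0},{"grip":-1,"tx":0.3,"ty":-0.7,"tz":-0.25,"rx":0,"ry":0,"rz":0}]'; python3 d.py 0.507 0.1228 0.11
python3 - <<'E'
from fit import *
import cv2
a=cv2.resize(C["top"]["img"][205:300,195:275],(400,475),interpolation=cv2.INTER_CUBIC)
b=cv2.resize(C["scene"]["img"][270:365,205:285],(400,475),interpolation=cv2.INTER_CUBIC)
cv2.imwrite("pics/crop1.png",np.hstack([a,b]))
E
```

```text
clock: 3.0
tcp_pos: [0.5063, 0.1223, 0.1495]
ee_rot: [[-0.001, -0.105, -0.994], [0.0, -0.994, 0.105], [-1.0, -0.0, 0.001]]
ft_force: [0.6, -0.4, 0.3]
gripper_width: 0.01
t 3.0 p [0.5063 0.1223 0.1495] F [ 0.5677 -0.3605  0.3176] T [ 0.0598  0.0062 -0.0101] w 0.009773582873584697 q [ 0.1107  0.3705 -0.548   1.9014  0.2362  0.9341 -2.2248]
shift [ 0.9884 -0.0143 -0.0169]
turn [-0.0145  0.0084  0.0014]
```

View pics/crop1.png

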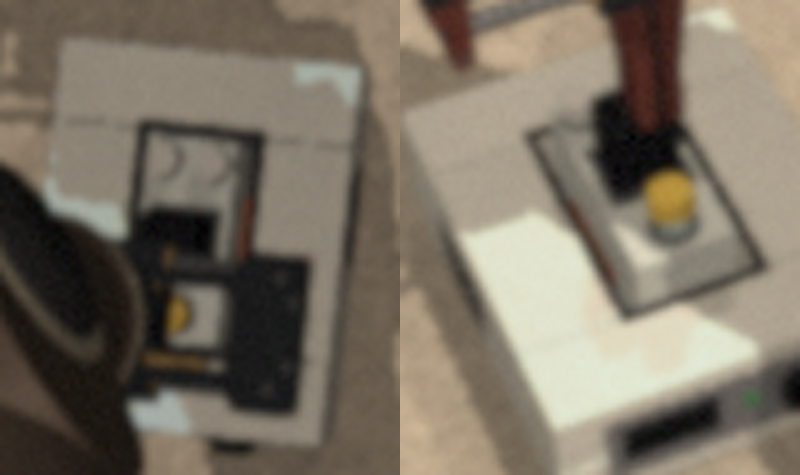

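The shut fingers are above the yellow cap. Descending.

```bash
python3 -m inch '[{"grip":-1,"tx":0.4,"ty":0,"tz":0,"rx":0,"ry":0,"rz":0},{"grip":-1,"tx":0.4,"ty":0,"tz":0,"rx":0,"ry":0,"rz":0},{"grip":-1,"tx":0.2,"ty":0,"tz":0,"rx":0,"ry":0,"rz":0},{"grip":-1,"tx":0.1,"ty":0,"tz":0,"rx":0,"ry":0,"rz":0},{"grip":-1,"tx":0.1,"ty":0,"tz":0,"rx":0,"ry":0,"rz":0}]'; python3 -m inch '[{"grip":-1,"tx":0.1,"ty":0,"tz":0,"rx":0,"ry":0,"rz":0},{"grip":-1,"tx":0.05,"ty":0,"tz":0,"rx":0,"ry":0,"rz":0}]';python3 -m inch '[{"grip":-1,"tx":0.05,"ty":0,"tz":0,"rx":0,"ry":0,"rz":0},{"grip":-1,"tx":0.05,"ty":0,"tz":0,"rx":0,"ry":0,"rz":0}]'
```

```text
clock: 3.6
tcp_pos: [0.5063, 0.1204, 0.1029]
ee_rot: [[0.001, -0.106, -0.994], [-0.0, -0.994, 0.106], [-1.0, 0.0, -0.001]]
ft_force: [0.8, -0.1, -0.6]
gripper_width: 0.006
clock: 3.8
tcp_pos: [0.5064, 0.1205, 0.097]
ee_rot: [[0.001, -0.106, -0.994], [-0.0, -0.994, 0.106], [-1.0, 0.0, -0.001]]
ft_force: [-1.1, -0.3, 4.8]
gripper_width: 0.004
clock: 4.0
tcp_pos: [0.5065, 0.1206, 0.0931]
ee_rot: [[0.001, -0.106, -0.994], [-0.0, -0.994, 0.106], [-1.0, 0.0, -0.001]]
ft_force: [-4.5, -3.4, 25.3]
gripper_width: 0.003
```

The cap slid at 4.8 N, and the force rose to 25 N at z = 0.0931, where 0.093 is home. I'll hold there with a hair more push, then back off.

```bash
python3 -m inch '[{"grip":-1,"tx":0.02,"ty":0,"tz":0,"rx":0,"ry":0,"rz":0},{"grip":-1,"tx":0,"ty":0,"tz":0,"rx":0,"ry":0,"rz":0},{"grip":-1,"tx":0,"ty":0,"tz":0,"rx":0,"ry":0,"rz":0}]'; python3 -m inch '[{"grip":-1,"tx":-0.3,"ty":0,"tz":0,"rx":0,"ry":0,"rz":0},{"grip":-1,"tx":-0.8,"ty":0,"tz":0,"rx":0,"ry":0,"rz":0},{"grip":1,"tx":-0.8,"ty":0,"tz":0,"rx":0,"ry":0,"rz":0},{"grip":1,"tx":0,"ty":0,"tz":0,"rx":0,"ry":0,"rz":0},{"grip":1,"tx":0,"ty":0,"tz":0,"rx":0,"ry":0,"rz":0}]'; python3 d.py 0.5422 0.1194 0.15
python3 - <<'E'
from fit import *
import cv2
b=cv2.resize(C["scene"]["img"][270:365,205:285],(400,475),interpolation=cv2.INTER_CUBIC)
a=cv2.resize(C["top"]["img"][205:300,195:275],(400,475),interpolation=cv2.INTER_CUBIC)
cv2.imwrite("pics/crop2.png",np.hstack([a,b]))
E
```

```text
clock: 4.3
tcp_pos: [0.5065, 0.1206, 0.0932]
ee_rot: [[0.001, -0.106, -0.994], [-0.001, -0.994, 0.106], [-1.0, 0.001, -0.001]]
ft_force: [-4.0, -3.2, 15.2]
gripper_width: 0.005
clock: 4.8
tcp_pos: [0.5064, 0.1209, 0.1684]
ee_rot: [[0.002, -0.105, -0.994], [0.0, -0.994, 0.105], [-1.0, -0.0, -0.002]]
ft_force: [-0.4, -1.6, -1.1]
gripper_width: 0.241
t 4.8 p [0.5064 0.1209 0.1684] F [-0.4185 -1.5556 -1.1243] T [ 0.0235  0.0498 -0.0391] w 0.2407493146012264 q [ 0.1231  0.346  -0.5566  1.884   0.2194  0.9703 -2.208 ]
shift [ 0.461  -0.0573 -0.8942]
turn [-0.0185 -0.0182  0.0046]
```

View pics/crop2.png

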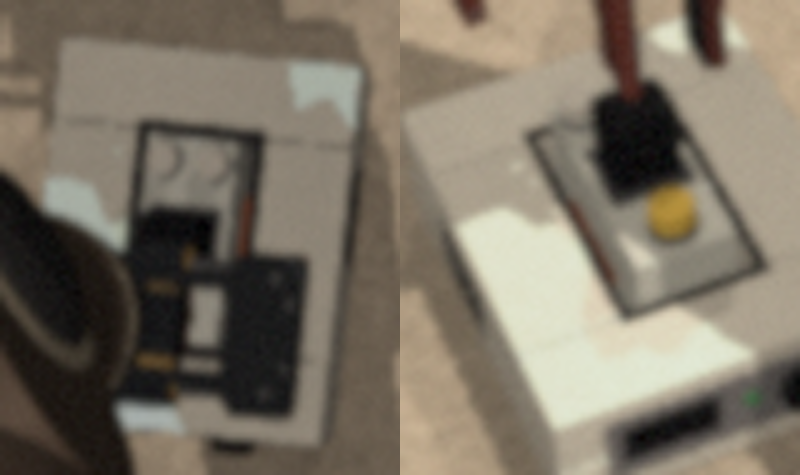

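The cap now sits flush with no stem showing, at (671,210) in the crop, and the heater hasn't moved. Next I'll open, go over the grip and descend.

```bash
python3 -m inch '[{"grip":1,"tx":0,"ty":-0.03,"tz":-0.3,"rx":0,"ry":0,"rz":0},{"grip":1,"tx":0,"ty":-0.03,"tz":-0.3,"rx":0,"ry":0,"rz":0},{"grip":1,"tx":0,"ty":0,"tz":-0.29,"rx":0,"ry":0,"rz":0},{"grip":1,"tx":0,"ty":0,"tz":0,"rx":0,"ry":0,"rz":0},{"grip":1,"tx":0,"ty":0,"tz":0,"rx":0,"ry":0,"rz":0},{"grip":1,"tx":0.3,"ty":0,"tz":0,"rx":0,"ry":0,"rz":0},{"grip":1,"tx":0.4,"ty":0,"tz":0,"rx":0,"ry":0,"rz":0}]'; python3 d.py 0.5422 0.1194 0.087
python3 - <<'E'
from fit import *
import cv2
b=cv2.resize(C["scene"]["img"][255:350,205:285],(400,475),interpolation=cv2.INTER_CUBIC)
a=cv2.resize(C["top"]["img"][205:300,195:275],(400,475),interpolation=cv2.INTER_CUBIC)
cv2.imwrite("pics/crop3.png",np.hstack([a,b]))
E
```

```text
clock: 5.6
tcp_pos: [0.5417, 0.1196, 0.1396]
ee_rot: [[0.001, -0.105, -0.994], [0.0, -0.994, 0.105], [-1.0, -0.0, -0.001]]
ft_force: [0.4, -0.4, -0.1]
gripper_width: 0.967
t 5.6 p [0.5417 0.1196 0.1396] F [ 0.394  -0.4128 -0.1072] T [ 0.0042 -0.0179  0.0198] w 0.9666530926607264 q [ 0.1033  0.4341 -0.5287  1.8339  0.2658  0.9427 -2.2186]
shift [ 1.3143  0.003  -0.0102]
turn [-0.0156 -0.0149  0.0028]
```

View pics/crop3.png

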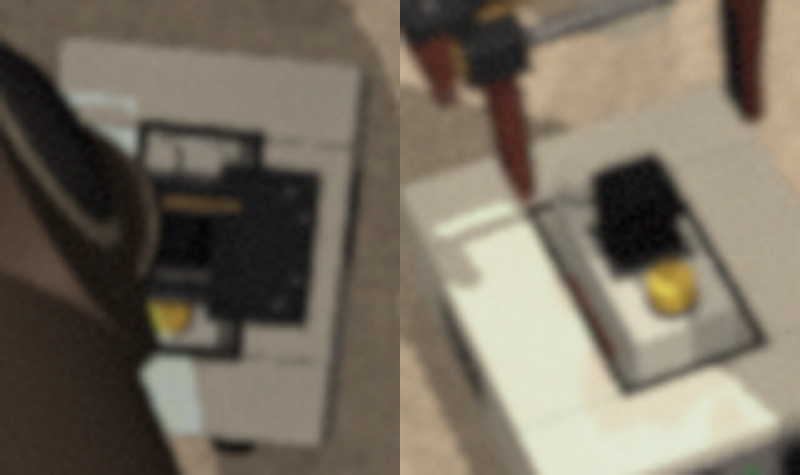

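The fingers straddle the grip symmetrically. Lowering, then closing.

```bash
python3 -m inch '[{"grip":1,"tx":0.4,"ty":0,"tz":0,"rx":0,"ry":0,"rz":0},{"grip":1,"tx":0.4,"ty":0,"tz":0,"rx":0,"ry":0,"rz":0},{"grip":1,"tx":0.3,"ty":0,"tz":0,"rx":0,"ry":0,"rz":0},{"grip":1,"tx":0.2,"ty":0,"tz":0,"rx":0,"ry":0,"rz":0},{"grip":1,"tx":0,"ty":0,"tz":0,"rx":0,"ry":0,"rz":0}]'; python3 -m inch '[{"grip":0,"tx":0,"ty":0,"tz":0,"rx":0,"ry":0,"rz":0},{"grip":-0.1,"tx":0,"ty":0,"tz":0,"rx":0,"ry":0,"rz":0},{"grip":-0.15,"tx":0,"ty":0,"tz":0,"rx":0,"ry":0,"rz":0},{"grip":-0.25,"tx":0,"ty":0,"tz":0,"rx":0,"ry":0,"rz":0},{"grip":-1,"tx":0,"ty":0,"tz":0,"rx":0,"ry":0,"rz":0},{"grip":-1,"tx":0,"ty":0,"tz":0,"rx":0,"ry":0,"rz":0},{"grip":-1,"tx":0,"ty":0,"tz":0,"rx":0,"ry":0,"rz":0},{"grip":-1,"tx":0,"ty":0,"tz":0,"rx":0,"ry":0,"rz":0}]'; python3 d.py 0.5422 0.1194 0.087
```

```text
clock: 6.2
tcp_pos: [0.5411, 0.1193, 0.087]
ee_rot: [[-0.002, -0.105, -0.994], [-0.0, -0.994, 0.105], [-1.0, 0.0, 0.002]]
ft_force: [0.6, -0.9, 0.1]
gripper_width: 0.997
clock: 7.0
tcp_pos: [0.5417, 0.1197, 0.0879]
ee_rot: [[0.0, -0.105, -0.994], [0.0, -0.994, 0.105], [-1.0, -0.0, -0.0]]
ft_force: [0.7, 0.3, -0.4]
gripper_width: 0.341
t 7.0 p [0.5417 0.1197 0.0879] F [ 0.6966  0.3465 -0.3527] T [-0.0803  0.0576 -0.2244] w 0.34131346251210537 q [ 0.0786  0.5    -0.5021  1.8767  0.3138  0.8428 -2.2593]
shift [ 0.0222  0.0057 -0.0119]
turn [-0.0184 -0.0017  0.0049]
```

Gripped at 30 mm, with almost no wrist force. Plan: pivot about the mid-point of the bars (z = 0.046). This needs ty = -2.18·L·rz with L = TCP height - 0.046, amplitude 7°, and a lift of about 2.5 mm per swing. The first half-swing lifts 3 mm so that the lower edge clears the floor.

```bash
python3 -m inch '[{"grip":-1,"tx":-0.015,"ty":-0.026,"tz":0,"rx":0,"ry":0,"rz":0.28},{"grip":-1,"tx":-0.015,"ty":-0.026,"tz":0,"rx":0,"ry":0,"rz":0.28},{"grip":-1,"tx":-0.015,"ty":-0.026,"tz":0,"rx":0,"ry":0,"rz":0.28},{"grip":-1,"tx":-0.015,"ty":-0.027,"tz":0,"rx":0,"ry":0,"rz":0.28},{"grip":-1,"tx":-0.015,"ty":-0.027,"tz":0,"rx":0,"ry":0,"rz":0.28}]'; python3 d.py 0.5417 0.1197 0.0879
python3 - <<'E'
from fit import *
import cv2
b=cv2.resize(C["scene"]["img"][255:350,205:285],(400,475),interpolation=cv2.INTER_CUBIC)
a=cv2.resize(C["top"]["img"][205:300,195:275],(400,475),interpolation=cv2.INTER_CUBIC)
cv2.imwrite("pics/crop4.png",np.hstack([a,b]))
E
```

```text
clock: 7.5
tcp_pos: [0.5422, 0.1249, 0.0901]
ee_rot: [[-0.013, -0.104, -0.994], [-0.124, -0.987, 0.105], [-0.992, 0.124, 0.0]]
ft_force: [2.2, -0.1, -10.8]
gripper_width: 0.34
t 7.5 p [0.5422 0.1249 0.0901] F [  2.1581  -0.1282 -10.7791] T [ 1.2754 -0.6819 -0.0615] w 0.33997150244047153 q [-0.0481  0.5165 -0.448   1.8361  0.4012  0.9409 -2.3832]
shift [ 0.0717  0.1223 -0.0017]
turn [-0.0146  0.0043 -1.4273]
```

View pics/crop4.png

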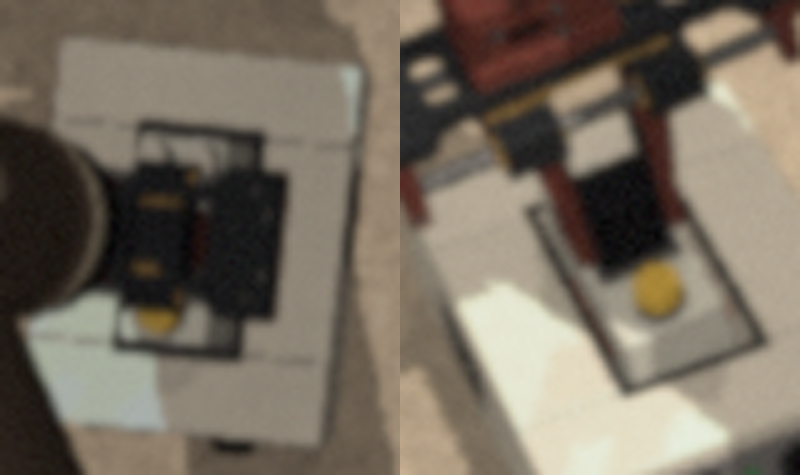

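The block tilted left inside the well and the heater stayed put. The vertical load is 10.8 N, of which about 4.4 N is block weight. Swinging the other way.

```bash
python3 -m inch '[{"grip":-1,"tx":-0.006,"ty":0.028,"tz":0,"rx":0,"ry":0,"rz":-0.28},{"grip":-1,"tx":-0.006,"ty":0.028,"tz":0,"rx":0,"ry":0,"rz":-0.28},{"grip":-1,"tx":-0.006,"ty":0.028,"tz":0,"rx":0,"ry":0,"rz":-0.28},{"grip":-1,"tx":-0.006,"ty":0.028,"tz":0,"rx":0,"ry":0,"rz":-0.28},{"grip":-1,"tx":-0.006,"ty":0.028,"tz":0,"rx":0,"ry":0,"rz":-0.28}]'; python3 -m inch '[{"grip":-1,"tx":-0.006,"ty":0.028,"tz":0,"rx":0,"ry":0,"rz":-0.28},{"grip":-1,"tx":-0.006,"ty":0.028,"tz":0,"rx":0,"ry":0,"rz":-0.28},{"grip":-1,"tx":-0.006,"ty":0.028,"tz":0,"rx":0,"ry":0,"rz":-0.28},{"grip":-1,"tx":-0.007,"ty":0.028,"tz":0,"rx":0,"ry":0,"rz":-0.28},{"grip":-1,"tx":-0.007,"ty":0.028,"tz":0,"rx":0,"ry":0,"rz":-0.28}]'; python3 d.py 0.5417 0.1197 0.0879
```

```text
clock: 8.1
tcp_pos: [0.5415, 0.1187, 0.0925]
ee_rot: [[0.0, -0.106, -0.994], [0.002, -0.994, 0.106], [-1.0, -0.002, -0.0]]
ft_force: [0.6, 1.1, -0.7]
gripper_width: 0.34
clock: 8.6
tcp_pos: [0.541, 0.1134, 0.0932]
ee_rot: [[0.013, -0.105, -0.994], [0.123, -0.987, 0.105], [-0.992, -0.124, 0.0]]
ft_force: [0.5, 1.2, -4.0]
gripper_width: 0.338
t 8.6 p [0.541  0.1134 0.0932] F [ 0.5238  1.2117 -3.9847] T [-0.7428  0.1471 -0.0976] w 0.33834978683695155 q [ 0.222   0.4905 -0.5708  1.9049  0.2048  0.7764 -2.1072]
shift [ 0.1504 -0.141   0.0003]
turn [-0.0185 -0.0008  1.4192]
```

```bash
python3 -m inch '[{"grip":-1,"tx":-0.006,"ty":-0.030,"tz":0,"rx":0,"ry":0,"rz":0.28},{"grip":-1,"tx":-0.006,"ty":-0.030,"tz":0,"rx":0,"ry":0,"rz":0.28},{"grip":-1,"tx":-0.006,"ty":-0.030,"tz":0,"rx":0,"ry":0,"rz":0.28},{"grip":-1,"tx":-0.006,"ty":-0.030,"tz":0,"rx":0,"ry":0,"rz":0.28},{"grip":-1,"tx":-0.006,"ty":-0.030,"tz":0,"rx":0,"ry":0,"rz":0.28},{"grip":-1,"tx":-0.006,"ty":-0.030,"tz":0,"rx":0,"ry":0,"rz":0.28},{"grip":-1,"tx":-0.006,"ty":-0.030,"tz":0,"rx":0,"ry":0,"rz":0.28},{"grip":-1,"tx":-0.006,"ty":-0.030,"tz":0,"rx":0,"ry":0,"rz":0.28},{"grip":-1,"tx":-0.007,"ty":-0.030,"tz":0,"rx":0,"ry":0,"rz":0.28},{"grip":-1,"tx":-0.007,"ty":-0.030,"tz":0,"rx":0,"ry":0,"rz":0.28}]'; python3 d.py 0.5417 0.1197 0.0879;  python3 -m inch '[{"grip":-1,"tx":-0.006,"ty":0.031,"tz":0,"rx":0,"ry":0,"rz":-0.28},{"grip":-1,"tx":-0.006,"ty":0.031,"tz":0,"rx":0,"ry":0,"rz":-0.28},{"grip":-1,"tx":-0.006,"ty":0.031,"tz":0,"rx":0,"ry":0,"rz":-0.28},{"grip":-1,"tx":-0.006,"ty":0.031,"tz":0,"rx":0,"ry":0,"rz":-0.28},{"grip":-1,"tx":-0.006,"ty":0.031,"tz":0,"rx":0,"ry":0,"rz":-0.28},{"grip":-1,"tx":-0.006,"ty":0.031,"tz":0,"rx":0,"ry":0,"rz":-0.28},{"grip":-1,"tx":-0.006,"ty":0.031,"tz":0,"rx":0,"ry":0,"rz":-0.28},{"grip":-1,"tx":-0.006,"ty":0.031,"tz":0,"rx":0,"ry":0,"rz":-0.28},{"grip":-1,"tx":-0.007,"ty":0.031,"tz":0,"rx":0,"ry":0,"rz":-0.28},{"grip":-1,"tx":-0.007,"ty":0.031,"tz":0,"rx":0,"ry":0,"rz":-0.28}]'; python3 d.py 0.5417 0.1197 0.0879
```

```text
clock: 9.6
tcp_pos: [0.5424, 0.1259, 0.0959]
ee_rot: [[-0.013, -0.104, -0.994], [-0.123, -0.987, 0.105], [-0.992, 0.124, -0.0]]
ft_force: [-1.2, 0.1, -2.2]
gripper_width: 0.342
t 9.6 p [0.5424 0.1259 0.0959] F [-1.1685  0.089  -2.2149] T [ 0.903   0.1831 -0.1232] w 0.34234744638944403 q [-0.0471  0.5094 -0.4507  1.8312  0.3956  0.9512 -2.3791]
shift [0.217  0.1298 0.0004]
turn [-0.0169 -0.0004 -1.4201]
clock: 10.6
tcp_pos: [0.541, 0.1129, 0.0984]
ee_rot: [[0.013, -0.105, -0.994], [0.123, -0.987, 0.105], [-0.992, -0.123, 0.0]]
ft_force: [0.3, 0.8, -7.2]
gripper_width: 0.343
t 10.6 p [0.541  0.1129 0.0984] F [ 0.2744  0.8111 -7.1889] T [-0.8402 -0.0361 -0.0904] w 0.34321624065482276 q [ 0.223   0.4824 -0.5702  1.9013  0.1967  0.7864 -2.1004]
shift [ 0.281  -0.1361  0.0004]
turn [-0.018  -0.001   1.4188]
```

```bash
python3 -m inch '[{"grip":-1,"tx":-0.006,"ty":-0.033,"tz":0,"rx":0,"ry":0,"rz":0.28},{"grip":-1,"tx":-0.006,"ty":-0.033,"tz":0,"rx":0,"ry":0,"rz":0.28},{"grip":-1,"tx":-0.006,"ty":-0.033,"tz":0,"rx":0,"ry":0,"rz":0.28},{"grip":-1,"tx":-0.006,"ty":-0.033,"tz":0,"rx":0,"ry":0,"rz":0.28},{"grip":-1,"tx":-0.006,"ty":-0.033,"tz":0,"rx":0,"ry":0,"rz":0.28},{"grip":-1,"tx":-0.006,"ty":-0.033,"tz":0,"rx":0,"ry":0,"rz":0.28},{"grip":-1,"tx":-0.006,"ty":-0.033,"tz":0,"rx":0,"ry":0,"rz":0.28},{"grip":-1,"tx":-0.006,"ty":-0.033,"tz":0,"rx":0,"ry":0,"rz":0.28},{"grip":-1,"tx":-0.007,"ty":-0.033,"tz":0,"rx":0,"ry":0,"rz":0.28},{"grip":-1,"tx":-0.007,"ty":-0.033,"tz":0,"rx":0,"ry":0,"rz":0.28}]'; python3 d.py 0.5417 0.1197 0.0879;  python3 -m inch '[{"grip":-1,"tx":-0.006,"ty":0.034,"tz":0,"rx":0,"ry":0,"rz":-0.28},{"grip":-1,"tx":-0.006,"ty":0.034,"tz":0,"rx":0,"ry":0,"rz":-0.28},{"grip":-1,"tx":-0.006,"ty":0.034,"tz":0,"rx":0,"ry":0,"rz":-0.28},{"grip":-1,"tx":-0.006,"ty":0.034,"tz":0,"rx":0,"ry":0,"rz":-0.28},{"grip":-1,"tx":-0.006,"ty":0.034,"tz":0,"rx":0,"ry":0,"rz":-0.28},{"grip":-1,"tx":-0.006,"ty":0.034,"tz":0,"rx":0,"ry":0,"rz":-0.28},{"grip":-1,"tx":-0.006,"ty":0.034,"tz":0,"rx":0,"ry":0,"rz":-0.28},{"grip":-1,"tx":-0.006,"ty":0.034,"tz":0,"rx":0,"ry":0,"rz":-0.28},{"grip":-1,"tx":-0.007,"ty":0.034,"tz":0,"rx":0,"ry":0,"rz":-0.28},{"grip":-1,"tx":-0.007,"ty":0.034,"tz":0,"rx":0,"ry":0,"rz":-0.28}]'; python3 d.py 0.5417 0.1197 0.0879
python3 - <<'E'
from fit import *
import cv2
b=cv2.resize(C["scene"]["img"][255:350,205:285],(400,475),interpolation=cv2.INTER_CUBIC)
a=cv2.resize(C["top"]["img"][205:300,195:275],(400,475),interpolation=cv2.INTER_CUBIC)
cv2.imwrite("pics/crop5.png",np.hstack([a,b]))
E
```

```text
clock: 11.6
tcp_pos: [0.5426, 0.1267, 0.1015]
ee_rot: [[-0.012, -0.105, -0.994], [-0.123, -0.987, 0.105], [-0.992, 0.124, -0.001]]
ft_force: [-2.3, -0.7, 2.7]
gripper_width: 0.341
t 11.6 p [0.5426 0.1267 0.1015] F [-2.3163 -0.7037  2.7175] T [ 0.2086  0.5002 -0.1051] w 0.34059624467738125 q [-0.0466  0.5027 -0.453   1.826   0.3905  0.9618 -2.3752]
shift [0.36   0.1341 0.0048]
turn [-0.0176 -0.0052 -1.4205]
clock: 12.6
tcp_pos: [0.5415, 0.1146, 0.1048]
ee_rot: [[0.015, -0.105, -0.994], [0.126, -0.986, 0.106], [-0.992, -0.127, -0.001]]
ft_force: [-0.6, 16.7, 1.8]
gripper_width: 0.34
t 12.6 p [0.5415 0.1146 0.1048] F [-0.6351 16.6576  1.7933] T [ 4.5607  0.3154 -0.0301] w 0.34039072026525113 q [ 0.2236  0.4735 -0.5715  1.8964  0.1859  0.7958 -2.0939]
shift [ 0.434  -0.0723  0.0089]
turn [-0.0197 -0.0153  1.456 ]
```

View pics/crop5.png

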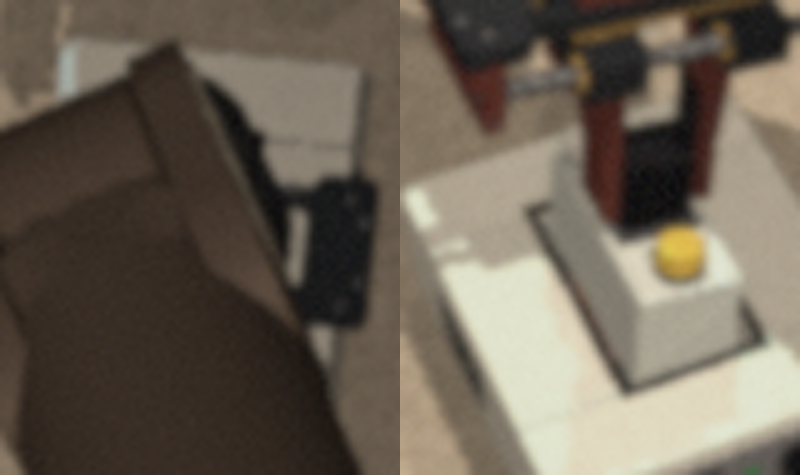

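Risen about 17 mm. The heater outline is unchanged. The +16.7 N in y means the left bar has let go and the right one is still pushing. I'll keep the tilt and ease straight up so the right bar lets go too.

```bash
python3 -m inch '[{"grip":-1,"tx":-0.025,"ty":-0.003,"tz":0,"rx":0,"ry":0,"rz":0},{"grip":-1,"tx":-0.025,"ty":-0.003,"tz":0,"rx":0,"ry":0,"rz":0},{"grip":-1,"tx":-0.025,"ty":-0.003,"tz":0,"rx":0,"ry":0,"rz":0}]'; python3 -m inch '[{"grip":-1,"tx":-0.025,"ty":-0.003,"tz":0,"rx":0,"ry":0,"rz":0},{"grip":-1,"tx":-0.025,"ty":-0.003,"tz":0,"rx":0,"ry":0,"rz":0},{"grip":-1,"tx":-0.025,"ty":-0.003,"tz":0,"rx":0,"ry":0,"rz":0}]';  python3 d.py 0.5417 0.1197 0.0879
```

```text
clock: 13.0
tcp_pos: [0.5412, 0.1149, 0.1067]
ee_rot: [[0.014, -0.104, -0.995], [0.125, -0.987, 0.105], [-0.992, -0.126, -0.001]]
ft_force: [1.8, 5.9, -5.9]
gripper_width: 0.337
clock: 13.3
tcp_pos: [0.5409, 0.1131, 0.1096]
ee_rot: [[0.013, -0.104, -0.994], [0.122, -0.987, 0.105], [-0.992, -0.123, 0.0]]
ft_force: [-0.3, 0.8, -3.5]
gripper_width: 0.343
t 13.3 p [0.5409 0.1131 0.1096] F [-0.3415  0.7955 -3.5363] T [ 0.1719 -0.0247 -0.0293] w 0.3432966719057268 q [ 0.2256  0.4665 -0.573   1.8922  0.184   0.8093 -2.0918]
shift [ 0.5592 -0.0986 -0.0035]
turn [-0.0148  0.0029  1.4096]
```

Only the block's weight remains, so both bars are free. Levelling and raising to about 4 mm above the rim (TCP z ≈ 0.122).

```bash
python3 -m inch '[{"grip":-1,"tx":-0.02,"ty":-0.034,"tz":0,"rx":0,"ry":0,"rz":0.28},{"grip":-1,"tx":-0.02,"ty":-0.034,"tz":0,"rx":0,"ry":0,"rz":0.28},{"grip":-1,"tx":-0.02,"ty":-0.034,"tz":0,"rx":0,"ry":0,"rz":0.28},{"grip":-1,"tx":-0.02,"ty":-0.034,"tz":0,"rx":0,"ry":0,"rz":0.28},{"grip":-1,"tx":-0.02,"ty":-0.034,"tz":0,"rx":0,"ry":0,"rz":0.28},{"grip":-1,"tx":0,"ty":0,"tz":0,"rx":0,"ry":0,"rz":0}]'; python3 d.py 0.5417 0.1197 0.123
```

```text
clock: 13.9
tcp_pos: [0.5416, 0.121, 0.1145]
ee_rot: [[0.0, -0.103, -0.995], [-0.001, -0.995, 0.103], [-1.0, 0.001, -0.0]]
ft_force: [-0.3, 0.7, -4.6]
gripper_width: 0.338
t 13.9 p [0.5416 0.121  0.1145] F [-0.3055  0.6577 -4.577 ] T [0.0437 0.0863 0.0034] w 0.3384978285253354 q [ 0.0859  0.4651 -0.5129  1.8552  0.287   0.8946 -2.2369]
shift [-0.2136  0.0326 -0.0049]
turn [ 0.0105 -0.0043 -0.0071]
```

```bash
python3 -m inch '[{"grip":-1,"tx":-0.04,"ty":0.01,"tz":0,"rx":0,"ry":0,"rz":0},{"grip":-1,"tx":-0.06,"ty":0.01,"tz":0,"rx":0,"ry":0,"rz":0},{"grip":-1,"tx":-0.06,"ty":0.01,"tz":0,"rx":0,"ry":0,"rz":0},{"grip":-1,"tx":-0.04,"ty":0,"tz":0,"rx":0,"ry":0,"rz":0},{"grip":-1,"tx":0,"ty":0,"tz":0,"rx":0,"ry":0,"rz":0},{"grip":-1,"tx":0,"ty":0,"tz":0,"rx":0,"ry":0,"rz":0},{"grip":-1,"tx":0,"ty":0,"tz":0,"rx":0,"ry":0,"rz":0},{"grip":-1,"tx":0,"ty":0,"tz":0,"rx":0,"ry":0,"rz":0}]'; python3 d.py 0.5417 0.1197 0.123
python3 - <<'E'
from fit import *
import cv2
b=cv2.resize(C["scene"]["img"][245:365,200:300],(500,600),interpolation=cv2.INTER_CUBIC)
a=cv2.resize(C["top"]["img"][130:300,195:275],(282,600),interpolation=cv2.INTER_CUBIC)
cv2.imwrite("pics/crop6.png",np.hstack([a,b]))
E
```

```text
clock: 14.7
tcp_pos: [0.5415, 0.1181, 0.1221]
ee_rot: [[-0.0, -0.105, -0.994], [-0.0, -0.994, 0.105], [-1.0, 0.0, 0.0]]
ft_force: [-0.4, 0.5, -4.3]
gripper_width: 0.34
t 14.7 p [0.5415 0.1181 0.1221] F [-0.3676  0.4806 -4.3067] T [-0.0099 -0.0082  0.0084] w 0.34048839601607245 q [ 0.0953  0.4545 -0.5167  1.8501  0.2785  0.9091 -2.2271]
shift [-0.0217 -0.0412 -0.0011]
turn [-0.0187  0.0021 -0.0009]
```

View pics/crop6.png

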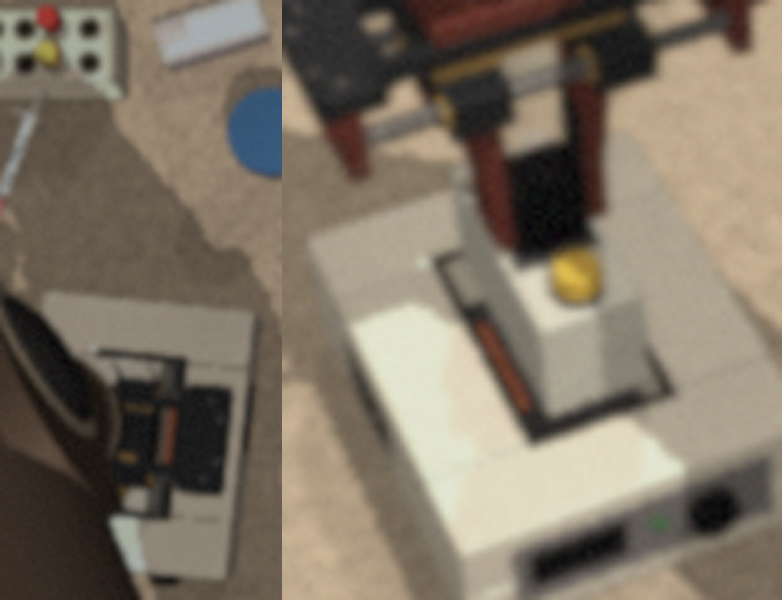

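The block is level and raised, and both bars look clear. I'll check its underside height numerically from its bottom-left front corner at crop (545,418) → scene (252.6, 328.6), and the heater's position by image registration against the first picture.

```bash
python3 - <<'E'
from fit import *
import cv2
h=[.5415,.1183,-.105]
for z in (.056,.060,.064,.068): print(z, proj("scene",W(h,[[-.05,.022,z],[-.05,.022,z+.05]])))
for n,(x0,x1,y0,y1) in {"scene":(225,310,325,375),"top":(245,275,210,300)}.items():
    a=cv2.imread(f"pics/{n}0.png")[y0:y1,x0:x1]; g=C[n]["img"]
    e=lambda i:cv2.Canny(cv2.GaussianBlur(i,(3,3),0),30,80).astype(np.float32)
    r=cv2.matchTemplate(e(g[y0-6:y1+6,x0-6:x1+6]),e(a),cv2.TM_CCOEFF_NORMED); print(n,cv2.minMaxLoc(r)[1],np.array(cv2.minMaxLoc(r)[3])-6)
E
```

```text
0.056 [[253.6545 331.0884]
 [251.7603 314.0026]]
0.06 [[253.5068 329.7561]
 [251.6041 312.594 ]]
0.064 [[253.3584 328.418 ]
 [251.4473 311.179 ]]
0.068 [[253.2094 327.0739]
 [251.2897 309.7576]]
scene 0.5799152255058289 [0 0]
top 0.6494949460029602 [0 0]
```

The underside reads about 64 mm, 4 mm above the rim, and the heater shows no shift in either view. I'll add 2 mm of margin, settle and hand in.

```bash
python3 -m inch '[{"grip":-1,"tx":-0.025,"ty":0,"tz":0,"rx":0,"ry":0,"rz":0},{"grip":-1,"tx":-0.025,"ty":0,"tz":0,"rx":0,"ry":0,"rz":0},{"grip":-1,"tx":0,"ty":0,"tz":0,"rx":0,"ry":0,"rz":0},{"grip":-1,"tx":0,"ty":0,"tz":0,"rx":0,"ry":0,"rz":0},{"grip":-1,"tx":0,"ty":0,"tz":0,"rx":0,"ry":0,"rz":0},{"grip":-1,"tx":0,"ty":0,"tz":0,"rx":0,"ry":0,"rz":0},{"grip":-1,"tx":0,"ty":0,"tz":0,"rx":0,"ry":0,"rz":0},{"grip":-1,"tx":0,"ty":0,"tz":0,"rx":0,"ry":0,"rz":0}]'; python3 -c "
from workcell import bot
print(bot.read_state()['dq']); print(bot.close_job())"
```

```text
clock: 15.7
tcp_pos: [0.5415, 0.1181, 0.1242]
ee_rot: [[-0.0, -0.105, -0.994], [-0.0, -0.994, 0.105], [-1.0, 0.0, 0.0]]
ft_force: [-0.5, -0.5, -3.6]
gripper_width: 0.34
[ 0.00179734 -0.00185956 -0.00038884 -0.00014826 -0.00016696 -0.00024775
  0.00090685]
the job is handed in; nothing more can be done
None
```

The job is handed in at 15.7 s: the yellow cap is pressed home and the block is free, held level and still about 6 mm above the heater's rim.

- **Cap:** it slid at about 5 N and stopped firmly at z = 0.093, the fully home height, with about 25 N on it. The picture afterwards showed no stem.
- **Rocking:** I took the block by its grip and rocked it ±7° about the middle of the bars, rising 2 to 3 mm a swing. The readings, taken mostly at the ends of the swings, showed at most about 11 N of vertical load.
- **Bars letting go:** the left bar released first, which left a brief 17 N sideways push. I eased the block straight up with the tilt kept until the right bar released too.

**Last checks:**
- The wrist carried only the block's weight (about 4 N) and the joints were at rest.
- The block's underside measured about 64 mm in the image, against the 60 mm rim. I then raised it 2 mm more and did not measure it again.
- The heater showed no shift in either view, to within a pixel (about 2 mm). That comparison was only a moderate match because the arm's shadow fell across the heater.
- The arm worked clear of the bystanders. I did not check the two bottles in a picture at the end, and the blue cup only in part.

No check failed.

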